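Put the seasonings back in their holders

ROBOT

A 6-joint arm with a two-finger parallel gripper is mounted at the origin on a cart in front of the work surface, level with it; the furniture and walls round the work are solid. World frame = base frame: x ahead of the robot, y to its left, z up, the work surface at z = 0. Lengths are in m, angles in rad, forces in N, time in s.
With the tool pointing down it reaches from about 0.375 to 0.925 m from the base axis. Payload 5.7 kg.
Tool frame: the origin (TCP) lies on the centre line of the jaws, within the pads' length; the fingertips stand 11 mm ahead of it and the grasp point (between the pads) lies 8 mm behind it (ctrl.tip_reach is the distance from the TCP to the fingertips, in m); z points along the fingers, y is the line along which they close (so a half turn about z gives the same grasp; the last joint's range is limited). The gripper opens to 85 mm and grips with 20 to 120 N. Pads are 22 mm wide; open, the fingers measure 114 mm over their backs; the gripper's body (76 mm by 85 mm) begins 54 mm behind the grasp point. The pads swing forward as they close: fully open they stand 13 mm farther back than shut.
Start: joints at [1.037, 0.359, 1.51, -0, 1.272, -0.115], TCP at [0.244, 0.548, 0.242] pointing down, gripper open.
Joint ranges: [-2.97, 2.97], [-1.01, 2.36], [0.21, 2.38], [-0.96, 4.11], [0.2, 2.71], [-2.98, 2.98]. Speed limits (rad/s): [2.39, 2.39, 3.14, 3.14, 3.14, 3.14].

INTERFACE

Orientations are given as a rotation vector (axis times angle).
In Python, from cell import ctrl, vision gives the robot as it stands.
- The arm moves only by the tool apply_moves, never from a script. Its argument "targets" is a list of rows, each a list of 7 numbers: the shift along the tool's x, y, z normalised to -1 to 1, where 1 is 15 cm, then the turn, a rotation vector about the tool's x, y, z normalised to -1 to 1, where 1 is 90 degrees, then the opening, from -1 (shut) to 1 (fully open). In form: [[x, y, z, wx, wy, wz, gripper], ...]. A call has 1 to 12 rows; each row shifts and turns the commanded pose from where the row before left it, along the tool's axes as they then stand; what a row does not reach is not made up. A row lasts 1/8 s, in which the tool goes at most 62.5 mm and 10.7 degrees, less where a joint would pass 70% of its speed; a pose out of reach is approached as far as the arm can. A call with a number of a shift or a turn outside -1 to 1 is refused whole. A call with a gripper value outside its range is refused whole. The fingers move at their own pace and stop on an object; "newtons" is the grip in N (left out, the last holds). Time passes only in rows, so rows that do not move let the fingers close. It gives the time, the measured TCP pose, the force, the opening and the grip force at its end, in the units of the state.
- ctrl.read_state(): the state, without advancing time (a new reading comes with each control period).
- vision.get_image(name): name is "scene" or "top" or "wrist"; returns a dict with "frame" (480x640x3 uint8, blue, green, red), "range_z" (480x640 float32, m along the optical axis (not along the pixel's ray), 0 where there is no reading), "mtx" (3x3 intrinsics, pixels), "extrinsics" (4x4, takes a point from camera to world coordinates). Camera axes: x right, y down, z forward; pixel columns grow to the right and rows downward; lengths in m; the calibration is good to about 2 mm. The wrist camera is an equidistant fisheye: a pixel r from the principal point sees the ray r / f radians off the axis. A picture is of the moment at which its call begins.
- ctrl.close_job(): hands the job in; it is judged then, once.
The state is a dict: "time": time; "joints": joint angles; "qd": joint speeds; "tau": joint torques, N m; "eef_pos": TCP position; "tcp_rot": TCP orientation; "ft_force": force on the tool from outside, world axes, zero at the start; "torque": the same for the moment, N m; "grip_width": finger opening in m; "grasp_force": force on a finger pad.
Only numpy, scipy, OpenCV 4.12 (cv2) and the standard library are available. Lean on these libraries where they do the work, as an engineer would, in place of code of your own. Each camera call takes 0.05 s, during which the arm holds its last target. There are 200 camera calls.

TASK

Put the seasonings away: stand each spice jar upright in the holder whose ring has the colour of its cap, and the wooden pepper mill in the larger all-brown wooden holder. The black-capped jar is standing in the red jar's holder, so it must come out before the red one can go in. Don't tip any of them over, and leave the tin of peas and the yoghurt pot standing where they are.

Things in the scene. Friction and masses are not known exactly. Their poses are not given: they have to be found in the camera images.
- jar_red: Spice jar with a red cap and dark label, a round upright cylinder 44 mm in diameter, 105 mm high; the label side runs up to 85 mm, the cap above it is as wide. Loose, about 0.11 kg (0.08 to 0.16). Origin: centre of its underside; z is its upright axis, yaw without meaning. Belongs in the red-ringed holder.
- jar_black: Spice jar with a black cap (pale centre on top), a round upright cylinder 41 mm in diameter, 105 mm high, cap from 84 mm up and about as wide. Loose, about 0.11 kg (0.08 to 0.16). Origin: centre of its underside; z is its upright axis, yaw without meaning. At the start it stands in the red-ringed holder (underside 5 mm above the worktop). Belongs in the black-ringed holder.
- jar_white: Spice jar with a white cap (a dark mark on its top) and white and dark blue label, a round upright cylinder 47 mm in diameter, 98 mm high, cap from 77 mm up and about as wide. Loose, about 0.11 kg (0.08 to 0.16). Origin: centre of its underside; z is its upright axis, yaw without meaning. Belongs in the white-ringed holder.
- pepper_mill: Turned brown wooden pepper mill, round, 170 mm high, foot 58 mm across; its rounded head, 123 to 159 mm above the foot, is about 50 mm across (widest near 141 mm), fixed to the body, a 12 mm metal button on top. Loose, 0.12 to 0.26 kg. Origin: centre of its underside; z is its upright axis. Can be gripped from above by the head. Belongs in the brown wooden holder.
- holder_red: Jar holder with a RED ring, standing fixed on the worktop (it does not move): a round disc 84 mm across and 5 mm thick of pale wood with a raised ring of red plastic round it, inside diameter 64 mm, ring top 14 mm above the worktop. Origin: centre of the underside; the floor on which a thing stands is 5 mm above it; z up, yaw without meaning.
- holder_black: Jar holder with a BLACK ring, standing fixed on the worktop (it does not move): a round disc 84 mm across and 5 mm thick of pale wood with a raised ring of black plastic round it, inside diameter 64 mm, ring top 14 mm above the worktop. Origin: centre of the underside; the floor on which a thing stands is 5 mm above it; z up, yaw without meaning.
- holder_white: Jar holder with a WHITE ring, standing fixed on the worktop (it does not move): a round disc 84 mm across and 5 mm thick of pale wood with a raised ring of white plastic round it, inside diameter 64 mm, ring top 14 mm above the worktop. Origin: centre of the underside; the floor on which a thing stands is 5 mm above it; z up, yaw without meaning.
- holder_brown: The larger, all-brown wooden holder for the mill, standing fixed on the worktop (it does not move): a round disc 96 mm across and 5 mm thick of medium brown wood with a raised ring of dark brown wood round it, inside diameter 76 mm, ring top 14 mm above the worktop. Origin: centre of the underside; the floor on which a thing stands is 5 mm above it; z up, yaw without meaning.
- pea_tin: Food tin with a picture of green peas, a cylinder 75 mm in diameter, 58 mm high, standing loose among the jars; not to be moved. Origin: centre of its underside.
- yoghurt_pot: White yoghurt pot with a red strawberry picture and foil lid, round, 72 mm in diameter, 71 mm high, standing loose among the jars; not to be moved. Origin: centre of its underside.
Things that resemble listed ones, but are neither listed nor needed, are in the scene too. Leave any green or yellow look-alike of the jar_white alone.

How it is judged:
By the outcome, as a careful person would: the job done as asked, in the order asked, and still so for the second after the job is handed in, with the robot touching nothing.
It also fails if it takes over 96 s, if anything falls off the work surface, if the arm or the gripper's body presses on something with over 40 N, if the wrist force passes 120 N, or if a joint passes its speed limit or range.

## Working session

There is one attempt and no reset: what is moved stays moved. The work goes in short steps, Python scripts to look and compute and a tool call to move; the robot and the scene stay as the last step left them, time stands still between calls to the robot, and variables do not carry over. Pictures are saved under pics/ and viewed, at most 14 in all, crops included, and the job is handed in when it is done.

Besides the shell and the picture viewer there is one more tool, called after ">>>" in YAML: its name, and indented under it one key for each argument. apply_moves: Moves the arm, as the interface text tells. Scaled input: -1 to 1 covers 15 cm each way for a shift and 90 degrees each way for a turn. Its arguments: {"type":"object","properties":{"targets":{"type":"array","items":{"type":"array","items":{"type":"number","minimum":-1,"maximum":1}}},"newtons":{"type":"number"}},"required":["targets"]}

```bash
mkdir -p pics; ls; cat > h.py <<'E'
import numpy as np, cv2
from cell import ctrl, vision
def snap(n):
    d=vision.get_image(n); np.savez('%s.npz'%n,**d); return d
def load(n): return dict(np.load('%s.npz'%n))
def cloud(d):
    K=d['mtx'];T=d['extrinsics'];z=d['range_z']
    v,u=np.mgrid[:480,:640]
    p=np.stack([(u-K[0,2])/K[0,0]*z,(v-K[1,2])/K[1,1]*z,z],-1)
    w=p@T[:3,:3].T+T[:3,3]; w[z==0]=np.nan; return w
E
python3 - <<'E'
from h import *
for n in('top','scene'):
    d=snap(n); cv2.imwrite('pics/%s0.png'%n,d['frame']); print(d['mtx'],d['extrinsics'])
s=ctrl.read_state(); print(s['eef_pos'],s['tcp_rot'],s['grip_width'],s['time'],ctrl.tip_reach)
E
```

```text
pics
[[436.55743223   0.         316.79132972]
 [  0.         436.55743223 240.69296747]
 [  0.           0.           1.        ]] [[-0.01161497 -0.98080436  0.19464816  0.25721496]
 [-0.9997557   0.01505167  0.01618616  0.00669661]
 [-0.01880523 -0.19441261 -0.98073957  0.98481593]
 [ 0.          0.          0.          1.        ]]
[[535.0271259    0.         320.8634679 ]
 [  0.         535.0271259  244.78434037]
 [  0.           0.           1.        ]] [[ 0.38598387  0.67774572 -0.62584119  1.1368011 ]
 [ 0.92235856 -0.27142005  0.27492878 -0.27967496]
 [ 0.01646595 -0.68336805 -0.72988833  0.83373774]
 [ 0.          0.          0.          1.        ]]
[0.24368563 0.54762133 0.24152501] [-6.52917221e-01 -3.07244303e+00  2.56340143e-03] 0.08543238686199586 0.1 0.011
```

View pics/top0.png

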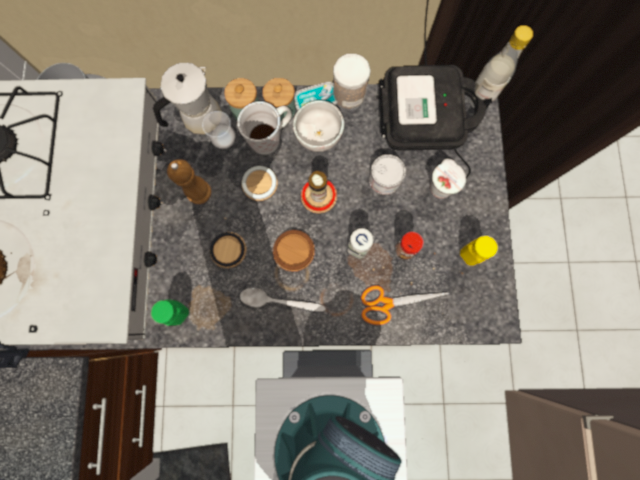

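View pics/scene0.png

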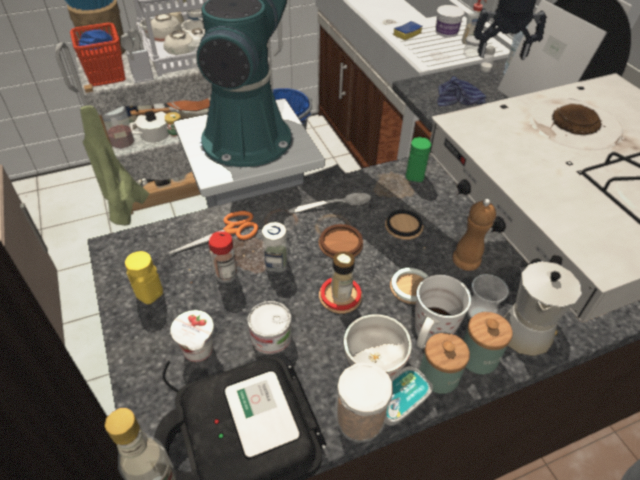

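The top view shows the red cap at (411,243), white at (361,240), and the black-capped jar at (318,180) in the red ring at (319,197). The mill's head is at (178,167) and its foot at (198,192). The holders are white (260,183), black (228,250) and brown (294,250).

Possible mix-ups:
- The yellow (480,250) and green (168,313) jars look like the white jar.
- The tin (388,174), canister (351,80) and yoghurt pot (449,178) are white-topped.
- The wood-lidded pots at (240,92) and (278,92) resemble the brown holder.

I chose by cap and ring colour.

```bash
cat >> h.py <<'E'
def circ(p):  # fit circle by enclosing
    (c,r)=cv2.minEnclosingCircle(p[:,:2].astype(np.float32)); return np.round(c,4),round(2*r,4)
def band(w,u,v,R,lo,hi):
    q=w[max(v-R,0):v+R,max(u-R,0):u+R].reshape(-1,3); q=q[np.isfinite(q[:,0])]; return q[(q[:,2]>lo)&(q[:,2]<hi)]
E
python3 - <<'E'
from h import *
d=load('top');w=cloud(d)
def rep(n,u,v,R,lo,hi):
    q=band(w,u,v,R,lo,hi)
    if len(q)<5: print(n,len(q));return
    mid=(np.percentile(q[:,:2],2,0)+np.percentile(q[:,:2],98,0))/2
    print(n,len(q),circ(q),'mid',mid.round(4),'z',np.percentile(q[:,2],[5,50,95]).round(3))
rep('red',411,243,18,.085,.12); rep('white',361,240,18,.08,.12); rep('black',318,180,18,.09,.13)
rep('mill',180,170,25,.12,.165); rep('millfoot',190,185,30,.004,.05)
for n,u,v in(('hr',319,197),('hw',260,183),('hb',228,250),('hbr',294,250)): rep(n,u,v,26,.0075,.025)
rep('tin',388,174,25,.045,.07);rep('yog',449,178,22,.06,.085);rep('yel',480,250,25,.08,.13);rep('green',168,313,25,.08,.13)
rep('mug',262,128,28,.06,.2);rep('glass',217,128,25,.05,.2);rep('bowl',318,126,28,.04,.2);rep('moka',188,95,35,.1,.3)
f=d['frame']; a=cv2.resize(f[120:285,150:430],(800,471),interpolation=cv2.INTER_CUBIC); cv2.imwrite('pics/crop0.png',a)
E
```

```text
red 401 (array([ 0.4263, -0.1729]), 0.0452) mid [ 0.4255 -0.1721] z [0.092 0.105 0.108]
white 409 (array([ 0.4352, -0.0705]), 0.0472) mid [ 0.4344 -0.07  ] z [0.086 0.098 0.1  ]
black 320 (array([0.5618, 0.0194]), 0.0411) mid [0.5612 0.0192] z [0.096 0.11  0.113]
mill 497 (array([0.5755, 0.302 ]), 0.0506) mid [0.5733 0.3   ] z [0.123 0.15  0.159]
millfoot 308 (array([0.5756, 0.3159]), 0.1746) mid [0.5782 0.3222] z [0.004 0.018 0.048]
hr 319 (array([0.5609, 0.0195]), 0.0818) mid [0.5559 0.0187] z [0.008 0.013 0.017]
hw 406 (array([0.5924, 0.1573]), 0.0812) mid [0.5926 0.1568] z [0.008 0.013 0.017]
hb 428 (array([0.4338, 0.2275]), 0.0815) mid [0.4343 0.2275] z [0.008 0.013 0.017]
hbr 489 (array([0.4315, 0.0765]), 0.0952) mid [0.4311 0.077 ] z [0.008 0.013 0.017]
tin 893 (array([ 0.5984, -0.1377]), 0.0769) mid [ 0.5984 -0.1377] z [0.05  0.055 0.058]
yog 822 (array([ 0.581, -0.267]), 0.0808) mid [ 0.5793 -0.268 ] z [0.067 0.07  0.073]
yel 452 (array([ 0.4167, -0.3244]), 0.0475) mid [ 0.4154 -0.3233] z [0.085 0.097 0.1  ]
green 466 (array([0.2928, 0.3359]), 0.0472) mid [0.2923 0.3355] z [0.085 0.098 0.1  ]
mug 1308 (array([0.7242, 0.1422]), 0.1436) mid [0.7081 0.1428] z [0.064 0.087 0.106]
glass 990 (array([0.7081, 0.2419]), 0.1397) mid [0.7184 0.2424] z [0.053 0.077 0.108]
bowl 629 (array([0.7322, 0.0177]), 0.1519) mid [0.7175 0.0175] z [0.041 0.054 0.062]
moka 2009 (array([0.7585, 0.3135]), 0.151) mid [0.76   0.3098] z [0.112 0.15  0.158]
```

View pics/crop0.png

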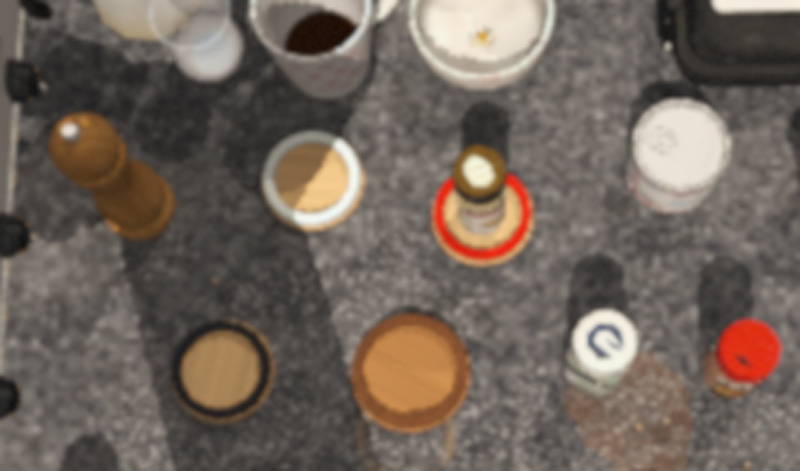

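The crop confirms the choices: white cap with a dark C mark, red cap, black cap with a pale centre standing in the red ring, and three empty holders. All the sizes match. Order: black, white, red, mill, which keeps every carry path clear. First I square the tool with the world (tool x = -X, y = Y, z = -Z) and move towards the black jar.

>>> apply_moves:
  targets:
    - [0, 0, 0, 0, 0, -0.089, 1]
    - [0, 0, 0, 0, 0, -0.089, 1]
    - [0, 0, 0, 0, 0, -0.089, 1]
    - [-0.18, -0.3, 0, 0, 0, 0, 1]
    - [-0.18, -0.3, 0, 0, 0, 0, 1]
    - [-0.18, -0.3, 0, 0, 0, 0, 1]
    - [-0.18, -0.3, 0, 0, 0, 0, 1]
    - [-0.18, -0.3, 0, 0, 0, 0, 1]
    - [-0.18, -0.3, 0, 0, 0, 0, 1]
    - [-0.18, -0.3, 0, 0, 0, 0, 1]
    - [-0.18, -0.3, 0, 0, 0, 0, 1]
    - [0, 0, 0, 0, 0, 0, 1]
  newtons: 30

```text
time: 1.6
eef_pos: [0.4619, 0.1854, 0.2421]
tcp_rot: [0.006, 3.141, -0.002]
ft_force: [-0.2, 0.5, 1.0]
grip_width: 0.0853
grasp_force: 0.0
```

>>> apply_moves:
  targets:
    - [-0.166, -0.277, 0, 0, 0, 0, 1]
    - [-0.166, -0.277, 0, 0, 0, 0, 1]
    - [-0.166, -0.277, 0, 0, 0, 0, 1]
    - [-0.166, -0.277, 0, 0, 0, 0, 1]
    - [0, 0, 0.25, 0, 0, 0, 1]
    - [0, 0, 0.25, 0, 0, 0, 1]
    - [0, 0, 0.25, 0, 0, 0, 1]
    - [0, 0, 0.2, 0, 0, 0, 1]
    - [0, 0, 0.13, 0, 0, 0, 1]
    - [0, 0, 0, 0, 0, 0, 1]

```text
time: 2.85
eef_pos: [0.558, 0.0232, 0.0786]
tcp_rot: [0.002, -3.137, -0.001]
ft_force: [0.2, 0.4, 1.4]
grip_width: 0.0853
grasp_force: 0.0
```

```bash
python3 - <<'E'
from h import *
d=snap('scene'); cv2.imwrite('pics/s1.png',cv2.resize(d['frame'][130:350,200:480],(700,550)))
E
```

```text
(no output)
```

View pics/s1.png

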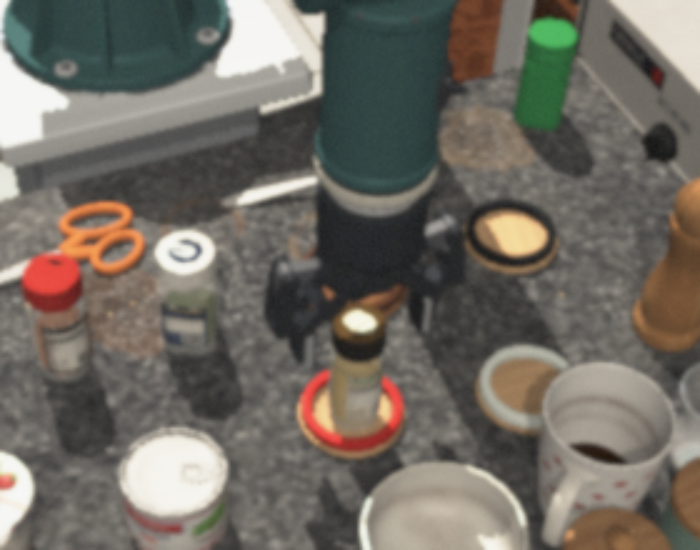

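The picture shows the gripper lowered and the jar at (357,330) slightly in front of the finger line. I'll check that with numbers before closing.

```bash
cat >> h.py <<'E'
def proj(d,p):
    T=np.linalg.inv(d['extrinsics']);c=T[:3,:3]@np.array(p)+T[:3,3];q=d['mtx']@c;return q[:2]/q[2]
E
python3 - <<'E'
from h import *
d=load('scene');w=cloud(d)
s=ctrl.read_state();print(s['eef_pos'])
cr=lambda p:(proj(d,p)-[200,130])*2.5
print('jar top',cr((.5615,.0193,.11)),'tips',[cr((.558,.0232+k*.043,.08)) for k in(-1,1)])
q=band(w,343,265,25,.09,.125);q=q[np.hypot(q[:,0]-.56,q[:,1]-.02)<.04];print(len(q),circ(q),np.percentile(q,[2,50,98],0))
# finger points seen
for v,u in((330,300),(350,303),(310,425),(290,280),(240,445),(310,357)):
    a,b=int(v/2.5)+130,int(u/2.5)+200; print(u,v,w[a,b].round(3))
E
```

```text
[0.5590989  0.02303224 0.07979609]
jar top [359.75263968 319.38194078] tips [array([307.43237076, 358.01795529]), array([412.62128361, 325.36026394])]
441 (array([0.5647, 0.0154]), 0.0432) [[ 0.54760549 -0.00307102  0.0920677 ]
 [ 0.57130886  0.0135372   0.11075623]
 [ 0.58411675  0.03373201  0.11409363]]
300 330 [ 0.57  -0.032  0.129]
303 350 [ 0.565 -0.027  0.1  ]
425 310 [0.57  0.068 0.109]
280 290 [ 0.569 -0.046  0.175]
445 240 [0.567 0.079 0.174]
357 310 [0.553 0.02  0.111]
```

The numbers agree: the jar is between the fingers. Close and lift.

>>> apply_moves:
  targets:
    - [-0.02, -0.025, 0, 0, 0, 0, 1]
    - [0, 0, 0, 0, 0, 0, -1]
    - [0, 0, 0, 0, 0, 0, -1]
    - [0, 0, 0, 0, 0, 0, -1]
    - [0, 0, 0, 0, 0, 0, -1]
    - [0, 0, 0, 0, 0, 0, -1]
    - [0, 0, 0, 0, 0, 0, -1]
    - [0, 0, 0, 0, 0, 0, -1]
    - [0, 0, 0, 0, 0, 0, -1]

```text
time: 4.03
eef_pos: [0.5633, 0.0182, 0.0809]
tcp_rot: [-0.001, 3.141, -0.0]
ft_force: [-1.2, -0.6, 5.4]
grip_width: 0.0402
grasp_force: 29.9
```

>>> apply_moves:
  targets:
    - [0, 0, -0.1, 0, 0, 0, -1]
    - [0, 0, -0.15, 0, 0, 0, -1]
    - [0, 0, -0.15, 0, 0, 0, -1]
    - [0.086, 0.14, 0, 0, 0, 0, -1]
    - [0.086, 0.14, 0, 0, 0, 0, -1]
    - [0.086, 0.14, 0, 0, 0, 0, -1]
    - [0.086, 0.14, 0, 0, 0, 0, -1]
    - [0.086, 0.14, 0, 0, 0, 0, -1]
    - [0.086, 0.14, 0, 0, 0, 0, -1]
    - [0.086, 0.14, 0, 0, 0, 0, -1]
    - [0.086, 0.14, 0, 0, 0, 0, -1]
    - [0.086, 0.14, 0, 0, 0, 0, -1]

```text
time: 5.52
eef_pos: [0.4443, 0.2084, 0.1397]
tcp_rot: [0.001, -3.139, 0.0]
ft_force: [-0.3, 0.9, -0.8]
grip_width: 0.0398
grasp_force: 30.5
```

>>> apply_moves:
  targets:
    - [0.086, 0.14, 0, 0, 0, 0, -1]
    - [0, 0, 0, 0, 0, 0, -1]
    - [0, 0, 0, 0, 0, 0, -1]
    - [0, 0, 0, 0, 0, 0, -1]

```text
time: 6.02
eef_pos: [0.4339, 0.2278, 0.1402]
tcp_rot: [0.0, -3.141, 0.0]
ft_force: [0.4, -0.7, -1.3]
grip_width: 0.04
grasp_force: 30.6
```

```bash
python3 - <<'E'
from h import *
d=snap('scene'); cv2.imwrite('pics/s2.png',cv2.resize(d['frame'][130:330,300:540],(720,600)))
E
```

```text
(no output)
```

View pics/s2.png

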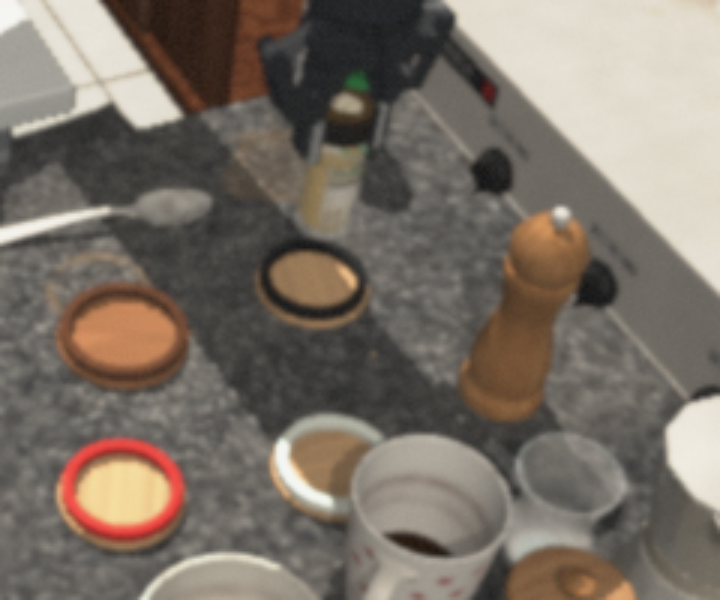

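The jar hangs upright at (340,170), just above the black holder at (313,280). Lower and release.

>>> apply_moves:
  targets:
    - [0, 0, 0.1, 0, 0, 0, -1]
    - [0, 0, 0.1, 0, 0, 0, -1]
    - [0, 0, 0.1, 0, 0, 0, -1]
    - [0, 0, 0.06, 0, 0, 0, -1]
    - [0, 0, 0.025, 0, 0, 0, -1]
    - [0, 0, 0.005, 0, 0, 0, -1]
    - [0, 0, 0, 0, 0, 0, -1]
    - [0, 0, 0, 0, 0, 0, -1]

```text
time: 7.08
eef_pos: [0.4341, 0.2284, 0.0822]
tcp_rot: [-0.001, 3.141, 0.0]
ft_force: [0.5, 0.4, -1.8]
grip_width: 0.04
grasp_force: 30.6
```

>>> apply_moves:
  targets:
    - [0, 0, 0.01, 0, 0, 0, -1]
    - [0, 0, 0, 0, 0, 0, -1]
    - [0, 0, 0, 0, 0, 0, 0.2]
    - [0, 0, 0, 0, 0, 0, 0.6]
    - [0, 0, 0, 0, 0, 0, 1]
    - [0, 0, 0, 0, 0, 0, 1]
    - [0, 0, 0, 0, 0, 0, 1]
    - [0, 0, 0, 0, 0, 0, 1]
    - [0, 0, -0.2, 0, 0, 0, 1]
    - [0, 0, -0.2, 0, 0, 0, 1]
    - [0, 0, -0.2, 0, 0, 0, 1]
    - [0, 0, -0.2, 0, 0, 0, 1]

```text
time: 8.57
eef_pos: [0.4336, 0.2282, 0.2012]
tcp_rot: [0.001, -3.141, 0.0]
ft_force: [0.3, -0.9, 0.3]
grip_width: 0.085
grasp_force: 0.0
```

>>> apply_moves:
  targets:
    - [0, -0.28, 0, 0, 0, 0, 1]
    - [0, -0.28, 0, 0, 0, 0, 1]
    - [0, -0.28, 0, 0, 0, 0, 1]
    - [0, -0.28, 0, 0, 0, 0, 1]
    - [0, -0.28, 0, 0, 0, 0, 1]
    - [0, -0.28, 0, 0, 0, 0, 1]
    - [0, -0.28, 0, 0, 0, 0, 1]
    - [0, -0.03, 0, 0, 0, 0, 1]
    - [0, 0, 0, 0, 0, 0, 1]

```text
time: 9.7
eef_pos: [0.4337, -0.07, 0.2002]
tcp_rot: [-0.001, -3.141, -0.001]
ft_force: [-0.4, 0.1, 0.5]
grip_width: 0.0858
grasp_force: 0.0
```

```bash
python3 - <<'E'
from h import *
s=ctrl.read_state();print(s['eef_pos'])
d=snap('scene');w=cloud(d); cv2.imwrite('pics/s3.png',d['frame'])
u,v=proj(d,(.434,.2275,.11)).astype(int);q=band(w,u,v,20,.09,.125);q=q[np.hypot(q[:,0]-.434,q[:,1]-.2275)<.04];print(len(q),circ(q),np.percentile(q[:,2],[50,95]))
E
```

```text
[ 0.43370268 -0.07004905  0.20021934]
337 (array([0.4357, 0.2254]), 0.0482) [0.11011479 0.11303061]
```

View pics/s3.png

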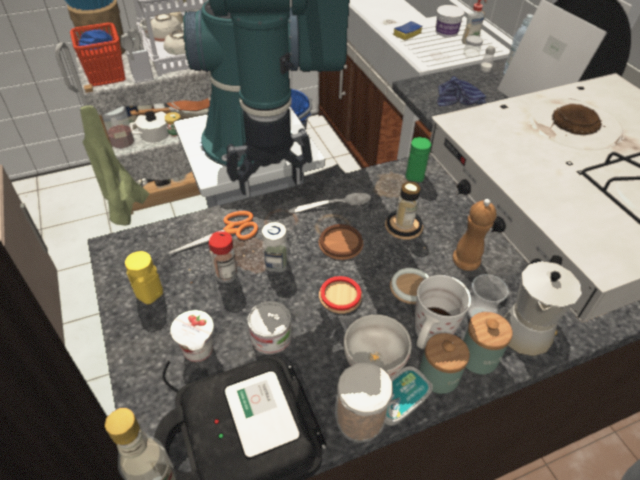

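The black jar stands upright in its holder at (407,210), with its cap at 0.110 m. The gripper is above the white jar at (275,240). Descend and grip.

>>> apply_moves:
  targets:
    - [-0.007, 0, 0.2, 0, 0, 0, 1]
    - [0, 0, 0.25, 0, 0, 0, 1]
    - [0, 0, 0.25, 0, 0, 0, 1]
    - [0, 0, 0.15, 0, 0, 0, 1]
    - [0, 0, 0, 0, 0, 0, 1]
    - [0, 0, 0, 0, 0, 0, -1]
    - [0, 0, 0, 0, 0, 0, -1]
    - [0, 0, 0, 0, 0, 0, -1]
    - [0, 0, 0, 0, 0, 0, -1]
    - [0, 0, 0, 0, 0, 0, -1]
    - [0, 0, 0, 0, 0, 0, -1]
    - [0, 0, 0, 0, 0, 0, -1]

```text
time: 11.25
eef_pos: [0.4362, -0.0704, 0.0742]
tcp_rot: [-0.0, 3.139, -0.001]
ft_force: [0.1, 0.7, 6.8]
grip_width: 0.0493
grasp_force: 29.8
```

>>> apply_moves:
  targets:
    - [0, 0, -0.1, 0, 0, 0, -1]
    - [0, 0, -0.15, 0, 0, 0, -1]
    - [0, 0, -0.15, 0, 0, 0, -1]
    - [-0.0955, 0.1378, 0, 0, 0, 0, -1]
    - [-0.0955, 0.1378, 0, 0, 0, 0, -1]
    - [-0.0955, 0.1378, 0, 0, 0, 0, -1]
    - [-0.0955, 0.1378, 0, 0, 0, 0, -1]
    - [-0.0955, 0.1378, 0, 0, 0, 0, -1]
    - [-0.0955, 0.1378, 0, 0, 0, 0, -1]
    - [-0.0955, 0.1378, 0, 0, 0, 0, -1]
    - [-0.0955, 0.1378, 0, 0, 0, 0, -1]
    - [-0.0955, 0.1378, 0, 0, 0, 0, -1]

```text
time: 12.75
eef_pos: [0.5643, 0.1166, 0.1336]
tcp_rot: [-0.001, 3.141, -0.0]
ft_force: [-0.4, 0.3, -1.4]
grip_width: 0.0491
grasp_force: 31.2
```

>>> apply_moves:
  targets:
    - [-0.0955, 0.1378, 0, 0, 0, 0, -1]
    - [-0.0955, 0.1378, 0, 0, 0, 0, -1]
    - [0, 0, 0, 0, 0, 0, -1]
    - [0, 0, 0, 0, 0, 0, -1]
    - [0, 0, 0, 0, 0, 0, -1]

```text
time: 13.38
eef_pos: [0.5917, 0.1565, 0.1329]
tcp_rot: [-0.0, -3.141, 0.001]
ft_force: [-0.1, -0.4, -2.9]
grip_width: 0.0489
grasp_force: 31.3
```

>>> apply_moves:
  targets:
    - [0, 0, 0.1, 0, 0, 0, -1]
    - [0, 0, 0.1, 0, 0, 0, -1]
    - [0, 0, 0.1, 0, 0, 0, -1]
    - [0, 0, 0.04, 0, 0, 0, -1]
    - [0, 0, 0.01, 0, 0, 0, -1]
    - [0, 0, 0, 0, 0, 0, -1]
    - [0, 0, 0, 0, 0, 0, -1]

```text
time: 14.25
eef_pos: [0.5928, 0.1573, 0.0807]
tcp_rot: [-0.001, 3.141, 0.0]
ft_force: [0.0, 0.6, -1.1]
grip_width: 0.0489
grasp_force: 31.3
```

>>> apply_moves:
  targets:
    - [0, 0, 0.01, 0, 0, 0, -1]
    - [0, 0, 0.005, 0, 0, 0, -1]
    - [0, 0, 0, 0, 0, 0, -1]
    - [0, 0, 0, 0, 0, 0, -1]

```text
time: 14.75
eef_pos: [0.5935, 0.1573, 0.0794]
tcp_rot: [-0.001, 3.139, 0.0]
ft_force: [-1.3, -0.5, 6.5]
grip_width: 0.0489
grasp_force: 32.4
```

>>> apply_moves:
  targets:
    - [0, 0, 0, 0, 0, 0, 0.2]
    - [0, 0, 0, 0, 0, 0, 0.6]
    - [0, 0, 0, 0, 0, 0, 1]
    - [0, 0, 0, 0, 0, 0, 1]
    - [0, 0, 0, 0, 0, 0, 1]
    - [0, 0, 0, 0, 0, 0, 1]
    - [0, 0, -0.2, 0, 0, 0, 1]
    - [0, 0, -0.2, 0, 0, 0, 1]
    - [0, 0, -0.2, 0, 0, 0, 1]
    - [0, 0, -0.2, 0, 0, 0, 1]
    - [0, 0, 0, 0, 0, 0, 1]

```text
time: 16.12
eef_pos: [0.5943, 0.1576, 0.2008]
tcp_rot: [-0.001, 3.136, 0.001]
ft_force: [0.6, -0.8, -0.1]
grip_width: 0.0853
grasp_force: 0.0
```

>>> apply_moves:
  targets:
    - [0.139, -0.275, 0, 0, 0, 0, 1]
    - [0.139, -0.275, 0, 0, 0, 0, 1]
    - [0.139, -0.275, 0, 0, 0, 0, 1]
    - [0.139, -0.275, 0, 0, 0, 0, 1]
    - [0.139, -0.275, 0, 0, 0, 0, 1]
    - [0.139, -0.275, 0, 0, 0, 0, 1]
    - [0.139, -0.275, 0, 0, 0, 0, 1]
    - [0.139, -0.275, 0, 0, 0, 0, 1]
    - [0, 0, 0, 0, 0, 0, 1]
    - [0, 0, 0, 0, 0, 0, 1]

```text
time: 17.38
eef_pos: [0.4255, -0.1724, 0.1974]
tcp_rot: [-0.001, -3.141, -0.002]
ft_force: [-0.0, -0.0, 0.0]
grip_width: 0.0858
grasp_force: 0.0
```

```bash
python3 - <<'E'
from h import *
d=snap('scene');w=cloud(d); cv2.imwrite('pics/s4.png',d['frame'])
for p,t in(((.5925,.157,.103),(.09,.115)),((.426,-.1725,.105),(.09,.115))):
    u,v=proj(d,p).astype(int);q=band(w,u,v,20,*t);q=q[np.hypot(q[:,0]-p[0],q[:,1]-p[1])<.04];print(len(q),circ(q),np.percentile(q[:,2],[50,95]))
E
```

```text
471 (array([0.5945, 0.1535]), 0.0494) [0.10365175 0.10661107]
442 (array([ 0.429 , -0.1752]), 0.0478) [0.10653513 0.10919185]
```

View pics/s4.png

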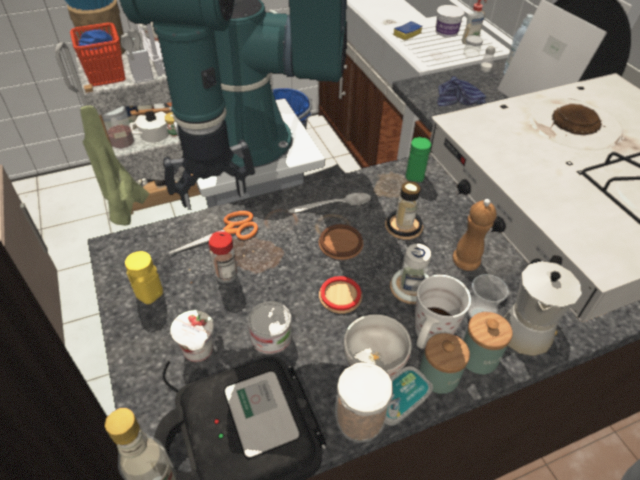

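The white jar stands in its holder at (413,270), top at 0.104 m. The gripper is above the red jar at (223,257).

>>> apply_moves:
  targets:
    - [-0.005, 0, 0.2, 0, 0, 0, 1]
    - [0, 0, 0.25, 0, 0, 0, 1]
    - [0, 0, 0.25, 0, 0, 0, 1]
    - [0, 0, 0.12, 0, 0, 0, 1]
    - [0, 0, 0, 0, 0, 0, 1]
    - [0, 0, 0, 0, 0, 0, -1]
    - [0, 0, 0, 0, 0, 0, -1]
    - [0, 0, 0, 0, 0, 0, -1]
    - [0, 0, 0, 0, 0, 0, -1]
    - [0, 0, 0, 0, 0, 0, -1]
    - [0, 0, 0, 0, 0, 0, -1]
    - [0, 0, 0, 0, 0, 0, -1]

```text
time: 18.92
eef_pos: [0.4274, -0.1733, 0.076]
tcp_rot: [-0.0, 3.14, -0.002]
ft_force: [0.5, 0.9, 6.5]
grip_width: 0.0434
grasp_force: 29.9
```

>>> apply_moves:
  targets:
    - [0, 0, -0.1, 0, 0, 0, -1]
    - [0, 0, -0.15, 0, 0, 0, -1]
    - [0, 0, -0.15, 0, 0, 0, -1]
    - [-0.0997, 0.1426, 0, 0, 0, 0, -1]
    - [-0.0997, 0.1426, 0, 0, 0, 0, -1]
    - [-0.0997, 0.1426, 0, 0, 0, 0, -1]
    - [-0.0997, 0.1426, 0, 0, 0, 0, -1]
    - [-0.0997, 0.1426, 0, 0, 0, 0, -1]
    - [-0.0997, 0.1426, 0, 0, 0, 0, -1]
    - [-0.0997, 0.1426, 0, 0, 0, 0, -1]
    - [-0.0997, 0.1426, 0, 0, 0, 0, -1]
    - [-0.0997, 0.1426, 0, 0, 0, 0, -1]

```text
time: 20.42
eef_pos: [0.5612, 0.0204, 0.135]
tcp_rot: [0.001, -3.141, 0.0]
ft_force: [-0.4, -0.5, -1.4]
grip_width: 0.0431
grasp_force: 31.0
```

>>> apply_moves:
  targets:
    - [0, 0, 0, 0, 0, 0, -1]
    - [0, 0, 0, 0, 0, 0, -1]
    - [0, 0, 0, 0, 0, 0, -1]

```text
time: 20.8
eef_pos: [0.5603, 0.019, 0.135]
tcp_rot: [-0.0, -3.141, 0.0]
ft_force: [0.1, -0.5, -1.6]
grip_width: 0.0428
grasp_force: 31.0
```

Target z is about 0.081.

>>> apply_moves:
  targets:
    - [0, 0, 0.1, 0, 0, 0, -1]
    - [0, 0, 0.1, 0, 0, 0, -1]
    - [0, 0, 0.1, 0, 0, 0, -1]
    - [0, 0, 0.04, 0, 0, 0, -1]
    - [0, 0, 0.015, 0, 0, 0, -1]
    - [0, 0, 0.005, 0, 0, 0, -1]
    - [0, 0, 0, 0, 0, 0, -1]
    - [0, 0, 0, 0, 0, 0, -1]

```text
time: 21.8
eef_pos: [0.5613, 0.0197, 0.0814]
tcp_rot: [-0.001, 3.141, -0.0]
ft_force: [-0.4, 0.1, -2.1]
grip_width: 0.0429
grasp_force: 31.0
```

>>> apply_moves:
  targets:
    - [0, 0, 0.01, 0, 0, 0, -1]
    - [0, 0, 0, 0, 0, 0, -1]
    - [0, 0, 0, 0, 0, 0, 0.2]
    - [0, 0, 0, 0, 0, 0, 0.6]
    - [0, 0, 0, 0, 0, 0, 1]
    - [0, 0, 0, 0, 0, 0, 1]
    - [0, 0, 0, 0, 0, 0, 1]
    - [0, 0, 0, 0, 0, 0, 1]
    - [0, 0, -0.25, 0, 0, 0, 1]
    - [0, 0, -0.3, 0, 0, 0, 1]
    - [0, 0, -0.3, 0, 0, 0, 1]
    - [0, 0, -0.2, 0, 0, 0, 1]

```text
time: 23.3
eef_pos: [0.5617, 0.0197, 0.2394]
tcp_rot: [-0.001, 3.139, -0.0]
ft_force: [0.2, -0.6, -0.6]
grip_width: 0.0856
grasp_force: 0.0
```

```bash
python3 - <<'E'
from h import *
d=snap('scene');w=cloud(d); cv2.imwrite('pics/s5.png',cv2.resize(d['frame'][150:350,300:540],(720,600)))
p=(.561,.0195,.11)
u,v=proj(d,p).astype(int);q=band(w,u,v,20,.09,.125);q=q[np.hypot(q[:,0]-p[0],q[:,1]-p[1])<.04];print(len(q),circ(q),np.percentile(q[:,2],[50,95]))
u,v=proj(d,(.575,.301,.15)).astype(int);q=band(w,u,v,30,.123,.158);print(len(q),circ(q)); 
q=band(w,u,v,45,.162,.18);print('button',q.mean(0),len(q))
for lo,hi in((.12,.14),(.135,.147),(.145,.16),(.01,.05)):
    u,v=proj(d,(.575,.301,(lo+hi)/2)).astype(int);q=band(w,u,v,25,lo,hi);q=q[np.hypot(q[:,0]-.575,q[:,1]-.3)<.05]
    a=np.c_[2*q[:,:2],np.ones(len(q))];s=np.linalg.lstsq(a,(q[:,:2]**2).sum(1),rcond=None)[0];print(lo,s[:2],'d',2*np.sqrt(s[2]+s[0]**2+s[1]**2))
E
```

```text
504 (array([0.5626, 0.0167]), 0.0465) [0.11106347 0.11413148]
476 (array([0.5804, 0.2966]), 0.051)
button [0.57960782 0.2982851  0.16839047] 37
0.12 [0.57777544 0.29870029] d 0.04534550754799793
0.135 [0.57771161 0.2987895 ] d 0.046463758223399876
0.145 [0.5803498  0.29596434] d 0.031735711226685684
0.01 [0.57623144 0.297109  ] d 0.05143247442934286
```

View pics/s5.png

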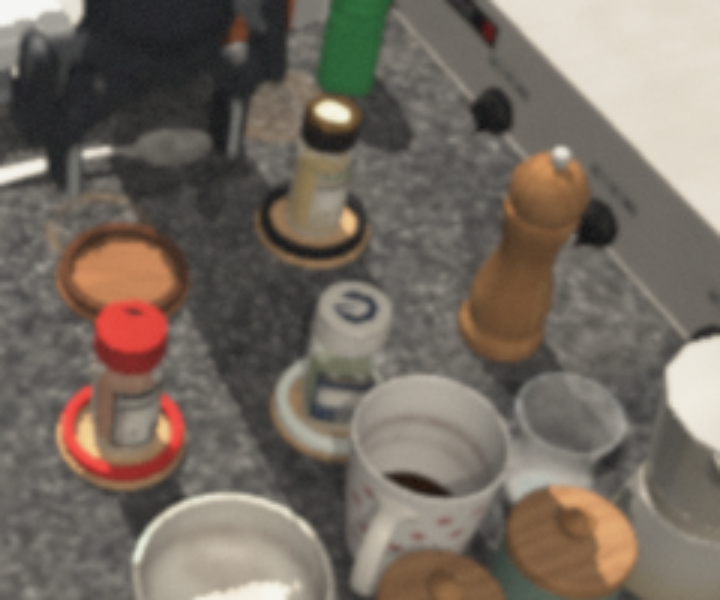

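The red jar stands in its ring at (125,385), black at (315,170) and white at (340,345), all upright. Now the mill, centred at about (0.575, 0.301).

>>> apply_moves:
  targets:
    - [-0.013, 0.268, 0, 0, 0, 0, 1]
    - [-0.013, 0.268, 0, 0, 0, 0, 1]
    - [-0.013, 0.268, 0, 0, 0, 0, 1]
    - [-0.013, 0.268, 0, 0, 0, 0, 1]
    - [-0.013, 0.268, 0, 0, 0, 0, 1]
    - [-0.013, 0.268, 0, 0, 0, 0, 1]
    - [-0.013, 0.268, 0, 0, 0, 0, 1]
    - [0, 0, 0, 0, 0, 0, 1]
    - [0, 0, 0, 0, 0, 0, 1]
    - [0, 0, 0, 0, 0, 0, 1]
  newtons: 40

```text
time: 24.6
eef_pos: [0.5745, 0.3, 0.2369]
tcp_rot: [-0.001, -3.141, 0.001]
ft_force: [-0.1, -0.6, 0.5]
grip_width: 0.0854
grasp_force: 0.0
```

>>> apply_moves:
  targets:
    - [-0.005, 0.005, 0.2, 0, 0, 0, 1]
    - [0, 0, 0.2, 0, 0, 0, 1]
    - [0, 0, 0.2, 0, 0, 0, 1]
    - [0, 0, 0.11, 0, 0, 0, 1]
    - [0, 0, 0, 0, 0, 0, 1]
    - [0, 0, 0, 0, 0, 0, -1]
    - [0, 0, 0, 0, 0, 0, -1]
    - [0, 0, 0, 0, 0, 0, -1]
    - [0, 0, 0, 0, 0, 0, -1]
    - [0, 0, 0, 0, 0, 0, -1]
    - [0, 0, 0, 0, 0, 0, -1]
    - [0, 0, 0, 0, 0, 0, -1]

```text
time: 26.1
eef_pos: [0.5763, 0.3023, 0.1324]
tcp_rot: [-0.001, 3.139, 0.001]
ft_force: [-0.7, 0.2, 5.4]
grip_width: 0.0469
grasp_force: 40.7
```

>>> apply_moves:
  targets:
    - [0, 0, -0.05, 0, 0, 0, -1]
    - [0, 0, -0.1, 0, 0, 0, -1]
    - [0, 0, -0.1, 0, 0, 0, -1]
    - [0, 0, -0.1, 0, 0, 0, -1]
    - [0, 0, 0, 0, 0, 0, -1]
    - [0, 0, 0, 0, 0, 0, -1]

```text
time: 26.85
eef_pos: [0.5751, 0.3018, 0.1829]
tcp_rot: [0.001, -3.141, 0.0]
ft_force: [0.5, -0.0, -2.5]
grip_width: 0.0468
grasp_force: 41.3
```

```bash
python3 - <<'E'
from h import *
d=snap('scene');w=cloud(d); cv2.imwrite('pics/s6.png',cv2.resize(d['frame'][130:330,340:580],(720,600)))
E
```

```text
(no output)
```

View pics/s6.png

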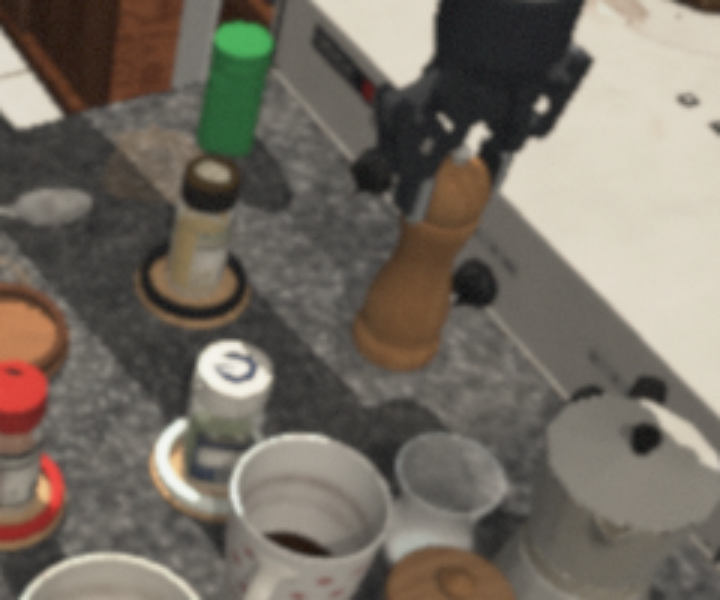

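The mill hangs upright from its head at (460,190), foot at (398,345). Carry it to the brown holder.

>>> apply_moves:
  targets:
    - [0.04, -0.0644, 0, 0, 0, 0, -1]
    - [0.0872, -0.1364, 0, 0, 0, 0, -1]
    - [0.0872, -0.1364, 0, 0, 0, 0, -1]
    - [0.0872, -0.1364, 0, 0, 0, 0, -1]
    - [0.0872, -0.1364, 0, 0, 0, 0, -1]
    - [0.0872, -0.1364, 0, 0, 0, 0, -1]
    - [0.0872, -0.1364, 0, 0, 0, 0, -1]
    - [0.0872, -0.1364, 0, 0, 0, 0, -1]
    - [0.0872, -0.1364, 0, 0, 0, 0, -1]
    - [0.0872, -0.1364, 0, 0, 0, 0, -1]
    - [0.0872, -0.1364, 0, 0, 0, 0, -1]
    - [0.04, -0.072, 0, 0, 0, 0, -1]

```text
time: 28.4
eef_pos: [0.431, 0.0757, 0.1827]
tcp_rot: [-0.0, -3.14, 0.001]
ft_force: [1.4, 0.3, -3.1]
grip_width: 0.0464
grasp_force: 41.4
```

>>> apply_moves:
  targets:
    - [0, 0, 0, 0, 0, 0, -1]
    - [0, 0, 0, 0, 0, 0, -1]
    - [0, 0, 0, 0, 0, 0, -1]

```text
time: 28.78
eef_pos: [0.4332, 0.0772, 0.1831]
tcp_rot: [-0.002, 3.141, 0.0]
ft_force: [-0.2, 0.4, -1.7]
grip_width: 0.0465
grasp_force: 41.5
```

```bash
python3 - <<'E'
from h import *
d=snap('scene');w=cloud(d); cv2.imwrite('pics/s7.png',cv2.resize(d['frame'][130:330,240:480],(720,600)))
for z in(.06,.14):
    u,v=proj(d,(.4313,.0768,z)).astype(int);q=band(w,u,v,25,z-.005,z+.005);q=q[np.hypot(q[:,0]-.4313,q[:,1]-.077)<.045]
    print(z,len(q),circ(q),q[:,1].min(),q[:,1].max(),q[:,0].max())
E
```

```text
0.06 110 (array([0.4342, 0.0723]), 0.0587) 0.04327809029645474 0.10144992897627819 0.4632075999270492
0.14 72 (array([0.4377, 0.0728]), 0.0371) 0.05536125194497593 0.08939092753660044 0.4538964794970626
```

View pics/s7.png

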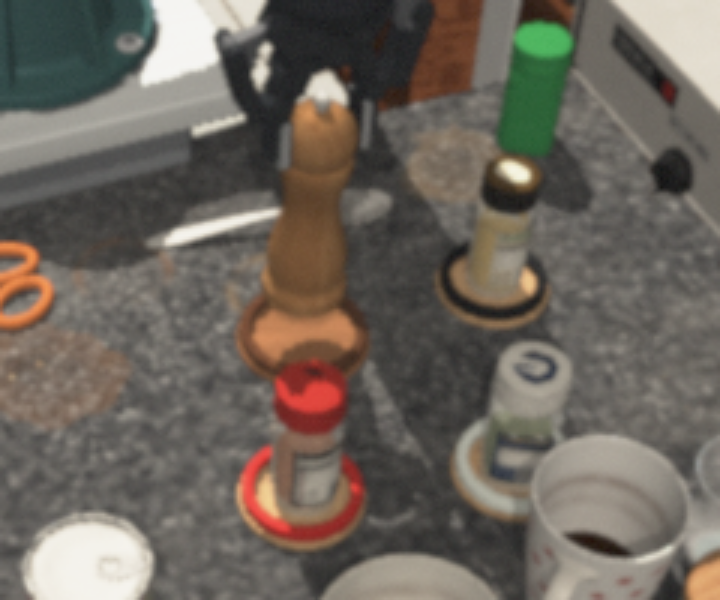

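The mill is upright over the brown holder at (303,335), with its foot centred within 2 mm. Lower it.

>>> apply_moves:
  targets:
    - [0, 0, 0.08, 0, 0, 0, -1]
    - [0, 0, 0.1, 0, 0, 0, -1]
    - [0, 0, 0.08, 0, 0, 0, -1]
    - [0, 0, 0.03, 0, 0, 0, -1]
    - [0, 0, 0.01, 0, 0, 0, -1]
    - [0, 0, 0, 0, 0, 0, -1]
    - [0, 0, 0, 0, 0, 0, -1]

```text
time: 29.7
eef_pos: [0.433, 0.0767, 0.1384]
tcp_rot: [-0.001, 3.141, -0.0]
ft_force: [-0.1, 1.3, -1.8]
grip_width: 0.0467
grasp_force: 41.5
```

>>> apply_moves:
  targets:
    - [0, 0, 0.008, 0, 0, 0, -1]
    - [0, 0, 0.005, 0, 0, 0, -1]
    - [0, 0, 0, 0, 0, 0, -1]

```text
time: 30.08
eef_pos: [0.434, 0.0767, 0.1373]
tcp_rot: [-0.001, 3.139, -0.0]
ft_force: [-0.5, -0.2, 9.2]
grip_width: 0.0466
grasp_force: 42.3
```

Contact. Release and retreat straight up.

>>> apply_moves:
  targets:
    - [0, 0, 0, 0, 0, 0, 0.2]
    - [0, 0, 0, 0, 0, 0, 0.6]
    - [0, 0, 0, 0, 0, 0, 1]
    - [0, 0, 0, 0, 0, 0, 1]
    - [0, 0, 0, 0, 0, 0, 1]
    - [0, 0, 0, 0, 0, 0, 1]
    - [0, 0, -0.2, 0, 0, 0, 1]
    - [0, 0, -0.25, 0, 0, 0, 1]
    - [0, 0, -0.25, 0, 0, 0, 1]
    - [0, 0, -0.2, 0, 0, 0, 1]
    - [0, 0, 0, 0, 0, 0, 1]
    - [0, 0, 0, 0, 0, 0, 1]

```text
time: 31.58
eef_pos: [0.4321, 0.0767, 0.2704]
tcp_rot: [0.001, -3.141, 0.0]
ft_force: [0.2, 0.5, 0.3]
grip_width: 0.0856
grasp_force: 0.0
```

```bash
python3 - <<'E'
from h import *
d=snap('scene');w=cloud(d); cv2.imwrite('pics/s8.png',d['frame'])
for n,p,lo,hi in(('tin',(.598,-.138,.058),.045,.07),('yog',(.58,-.267,.071),.06,.085),('mill',(.4313,.0768,.15),.125,.165)):
    u,v=proj(d,p).astype(int);q=band(w,u,v,25,lo,hi);print(n,circ(q),q[:,2].max())
E
```

```text
tin (array([ 0.6012, -0.1398]), 0.0792) 0.062099652576499076
yog (array([ 0.5812, -0.2703]), 0.0818) 0.07598816137974607
mill (array([0.4364, 0.0736]), 0.0508) 0.16499657731992368
```

View pics/s8.png

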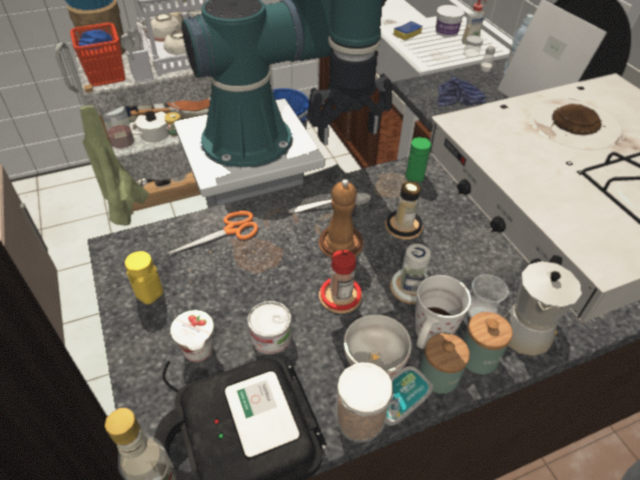

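All four stand upright in their holders: mill (342,220), red (342,280), black (407,210) and white (412,270). The tin and yoghurt pot have not moved, and the gripper is clear.

```bash
python3 -c "
from cell import ctrl
print(ctrl.close_job())"
```

```text
the job is handed in; nothing more can be done
None
```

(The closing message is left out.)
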